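# Present a valve body above its test nest

## Task

Take the valve body by its stem, slide it along its holder out from under the keeper strips, then lift it over the chip guard to the test nest. Finish holding it still and upright there so a fitter can put the seal under it: centred and square between the locating strips, port facing the coupling tube, underside about 1 cm above the strips. Touch neither guard nor nest, and leave the beaker, bush and black nut where they are.

Things in the scene. Friction and masses are not known exactly. Their poses are not given: they have to be found in the camera images.
- valve: Cast dark grey valve body, 77x74x106 mm, 0.4 to 0.75 kg, upright in the holder. z up; origin on the underside; its vertical axis (centre of foot and stem) is at x=7, y=7 mm. Foot 64 (x) x 60 (y) x 12 high, centred on the axis; block 54 (x) x 48 (y) up to z=72; side port points to -x, a smaller knob to -y. At first its yaw is the holder's minus 90 deg (within 1 deg).
- valve_foot (a point): Centre of the valve body's underside, on its vertical axis; axes as the valve body's.
- valve_stem (a point): Centre of the top of the valve body's stem, 106 mm above valve_foot. The stem, 18 mm across, is plain and round for the top 22 mm: grip it from above. Below it a neck 29 mm across and 12 mm high. The weight hangs about under the stem.
- valve_port (a point): Centre of the outer end of the large side port (35 mm across) on the valve body's -x side: 42 mm from the vertical axis, 44 mm above the underside. The knob on the -y side ends 44 mm from the axis, 17 to 41 mm above the underside.
- holder: Fixed slide-out holder of slippery plastic: white plate 210 (x) x 110 (y) x 8 mm, origin at the centre of its underside; the valve body stands on it at z=8. Closed by a stop at +x, open at -x, towards the robot. The valve body's axis starts at x=30 to 60 mm, y=0; it can be lifted only with its axis beyond x=-40 mm (-55 is good: bare plate from -10 to -105).
- holder_mouth (a point): Middle between the black keeper strips' ends at the open end, on the plate's top (holder x=-10, z=8 mm); axes as the holder's. The strips run from here to +x, 58 mm apart, 14 to 20 mm above the plate (screw heads to 23), and overhang the foot by 3 mm on each side. The side bars under them are 69 mm apart: sideways the valve body has 2 mm of play each way.
- nest: Fixed test nest: dark plate 110x110x12 mm, origin at the centre of its underside. Four bright locating strips 8 mm high (tops at z=20) bound a 68 (x) x 64 (y) mm place in its middle. Aligned means the valve body's axes are parallel to the nest's, its port (-x) towards the tube on the nest's -x side. Nest and holder stand left and right of the guard, either way round.
- nest_top (a point): Centre of the nest at the height of the tops of the locating strips (20 mm above the bench); axes as the nest's.
- nest_tube (a point): Centre of the end of the steel coupling tube, 26 mm across, that faces the nest's middle: 64 mm from the centre towards the nest's -x, 56 mm above the bench (22 mm from the port's end when aligned). Tube and its grey block reach back to 94 mm and up to 69 mm.
- guard: Fixed upright grey sheet (chip guard) between holder and nest, 300 mm long along its x, 120 mm high, 8 mm thick at its rolled top edge; feet reach 25 mm to each side. Origin at the middle of its foot on the bench.
- beaker: Grey beaker, 89 mm across, 107 mm high, bystander; origin at the centre of its underside.
- bush: Bronze bush, 32 mm across, 34 mm high, bystander; origin at the centre of its underside.
- nut: Black knurled nut, 42 mm across, 35 mm high, bystander; origin at the centre of its underside.
Not all that is in view belongs to the job. Leave any purple look-alike of the valve alone.

How it is judged (in metres and radians):
On the way, in this order (a step that is already met when the one before it is completed fails the run):
1. the valve body is slid, still standing on the holder's plate, wholly out from under the keeper strips (x of valve_foot in the frame of holder between -0.12 and -0.039 m and z of valve_foot in the frame of holder below 0.016 m), for 0.05 s.
2. the valve body passes above the guard (height (world z) of valve_foot above 0.12 m and y of valve_foot in the frame of guard between -0.07 and 0.07 m and x of valve_foot in the frame of guard between -0.15 and 0.15 m), for 0.05 s.
At the end, for the whole second after the job is handed in: Valve body held only by the gripper, at rest, upright to 0.08 rad, over the nest: centre within 6 mm, underside 3 to 18 mm above the strip tops, square to 0.1 rad with the port on the tube's side, touching nothing else; bystanders within 15 mm of their starts (horizontal distance between valve_foot and nest_top below 0.006 m and z of valve_foot in the frame of nest_top between 0.003 and 0.018 m and angle between valve's own z axis and vertical below 0.08 rad and angle between the x axis of valve and the x axis of nest, either way round below 0.1 rad and x of valve in the frame of nest below 0 m and contact force between valve and the fingers above 1 N and contact force between valve and nest below 0.1 N and contact force between valve and holder below 0.1 N and contact force between valve and guard below 0.1 N and linear speed of valve below 0.01 m/s and angular speed of valve below 0.1 rad/s and distance of each of beaker, bush, nut from where it was at the start of the episode below 0.015 m); the arm keeps its last pose, push and grip.
It fails at once if the guard is touched (contact force between guard and anything else above 0.5 N).
It fails at once if the nest is touched (contact force between nest and anything else above 0.5 N).
It fails at once if the beaker is disturbed (distance of beaker from where it was at the start of the episode above 0.015 m).
It fails at once if the bush is disturbed (distance of bush from where it was at the start of the episode above 0.015 m).
It fails at once if the nut is disturbed (distance of nut from where it was at the start of the episode above 0.015 m).
It also fails if it takes over 54 s, if anything falls off the work surface, if the arm or the gripper's body presses on something with over 40 N, if the wrist force passes 120 N, or if a joint passes its speed limit or range.

## Robot

A 6-joint arm with a two-finger parallel gripper is mounted at the origin on a cart in front of the work surface, level with it; the furniture and walls round the work are solid. World frame = base frame: x ahead of the robot, y to its left, z up, the work surface at z = 0. Lengths are in mm, angles in rad, forces in N, time in s.
With the tool pointing down it reaches from about 350 to 975 mm from the base axis. Payload 7.1 kg.
Tool frame: the origin (TCP) lies midway between the tips of the shut fingers; the grasp point (between the pads) lies 19 mm behind it (ctrl.grip_point_offset is the distance from the TCP to the grasp point, in mm); z points along the fingers, y is the line along which they close (so a half turn about z gives the same grasp; the last joint's range is limited). The gripper opens to 88 mm and grips with 3 to 60 N. Pads are 20 mm wide; open, the fingers measure 115 mm over their backs; the gripper's body (75 mm by 178 mm) begins 61 mm behind the grasp point.
Start: joints at [-1.289, 0.423, 1.63, -0, 1.089, -0.019], TCP at [185.196, -596.915, 222.675] pointing down, gripper open.
Joint ranges: [-3, 3], [-0.9, 2.11], [0.09, 2.58], [-1.31, 4.45], [0.11, 2.69], [-2.54, 2.54]. Speed limits (rad/s): [2.39, 2.39, 3.01, 3.14, 3.14, 3.14].

## Interface

Orientations are given as a rotation vector (axis times angle).
In Python, from workcell import get_obs, optics, close_job, spotter, ctrl gives the robot as it stands. The module is installed in compiled form; this text tells all that it offers.
- The arm moves only by the tool move_arm, never from a script. Its argument "rows" is a list of rows, each a list of 5 numbers: the shift along the tool's x, y, z in cm, then the turn about the tool's z in degrees, then the opening in per cent of the stroke, from 0 (shut) to 100 (fully open). A call has 1 to 10 rows; each row shifts and turns the commanded pose from where the row before left it, along the tool's axes as they then stand; what a row does not reach is not made up. A row lasts 1/8 s, in which the tool goes at most 62.5 mm and 10.7 degrees, less where a joint would pass 70% of its speed; a pose out of reach is approached as far as the arm can. A call with a gripper value outside its range is refused whole. The fingers move at their own pace and stop on an object; the grip force is fixed at half the most. Time passes only in rows, so rows that do not move let the fingers close. It gives the time, the measured TCP pose, the force, the opening and the grip force at its end, in the units of the state.
- get_obs(): the state, without advancing time (a new reading comes with each control period).
- optics.get_image(name): name is "side" or "top"; returns the picture (400x640x3 uint8, blue, green, red); there is no depth.
- optics.calibration(name): a dict with "camera_matrix" (3x3 intrinsics, pixels), "xyz" and "orientation" of the camera in the world. Camera axes: x right, y down, z forward; pixel columns grow to the right and rows downward; lengths in mm; the calibration is good to about 2 mm. A picture is of the moment at which its call begins. calibration takes no time and is no camera call.
- close_job(): hands the job in; it is judged then, once.
Trained networks look in the newest picture that a camera, given by its name, has taken for a name from the list of things; names that differ only in an ending like _2 or _b are one class to them, and where a whole thing is asked for, a point or a joint stands for the part that bears it (a point fixed in the world has none). Each returns a list of dicts, best first, with "conf" (0 to 1); they miss things now and then, are a little off and sometimes report something else, mostly with a low value. They report only what shows in the picture. A call takes as long as a camera call. They do not tell look-alikes from the thing itself.
- spotter.find_in(camera, label): "point" ([column, row] in pixels, amid what is visible of it).
- spotter.regions_of(camera, label): "region" (400x640 bool, what is visible of it) and "point" ([column, row] in pixels, amid what is visible of it).
The state is a dict: "t": time; "qpos": joint angles; "qvel": joint speeds; "joint_torque": joint torques, N m; "ee_pos": TCP position; "orientation": TCP orientation; "ft_force": force on the tool from outside, world axes, zero at the start; "moment": the same for the moment, N m; "width": finger opening in mm; "grasp_force": force on a finger pad.
Only numpy, scipy, OpenCV 4.12 (cv2) and the standard library are available. Lean on these libraries where they do the work, as an engineer would, in place of code of your own. Each camera call takes 0.05 s, during which the arm holds its last target. There are 200 camera calls.

## Working session

There is one attempt and no reset: what is moved stays moved. The work goes in short steps, Python scripts to look and compute and a tool call to move; the robot and the scene stay as the last step left them, time stands still between calls to the robot, and variables do not carry over. Pictures are saved under pics/ and viewed, at most 10 in all, crops included, and the job is handed in when it is done.

Besides the shell and the picture viewer there is one more tool, called after "Request:" as name([rows], argument=value, ...), one row to a line, values as JSON. move_arm: Moves the arm, as the interface text tells. Its arguments: {"type":"object","properties":{"rows":{"type":"array","items":{"type":"array","items":{"type":"number"}}}},"required":["rows"]}

```bash
mkdir -p pics; cat > h.py <<'E'
import numpy as np, cv2
from scipy.spatial.transform import Rotation as R
from workcell import get_obs, optics, close_job, spotter, ctrl
def cam(n):
    c=optics.calibration(n); return np.array(c["camera_matrix"],float),np.array(c["xyz"],float),np.array(c["orientation"],float)
def RM(o): return R.from_rotvec(o).as_matrix() if np.size(o)==3 else np.array(o).reshape(3,3)
def proj(n,P):
    K,t,o=cam(n); p=(np.atleast_2d(P)-t)@RM(o); p=p@K.T; return p[:,:2]/p[:,2:]
def ray(n,px):
    K,t,o=cam(n); d=RM(o)@np.linalg.solve(K,[px[0],px[1],1]); return t,d
def atz(n,px,z):
    t,d=ray(n,px); return t+d*(z-t[2])/d[2]
E
python3 - <<'E'
from h import *
np.set_printoptions(precision=3,suppress=True)
for n in("side","top"):
    cv2.imwrite(f"pics/{n}0.png",optics.get_image(n)); print(n,optics.calibration(n))
    for l in("valve","valve_stem","valve_port","holder","holder_mouth","nest","nest_top","nest_tube","guard","beaker","bush","nut"):
        print(l,[(np.round(d["point"]),round(d["conf"],2)) for d in spotter.find_in(n,l)][:4])
print(get_obs(),ctrl.grip_point_offset)
E
```

```text
side {'camera_matrix': array([[362.285,   0.   , 328.211],
       [  0.   , 362.285, 201.977],
       [  0.   ,   0.   ,   1.   ]]), 'xyz': array([144.088, 916.47 , 610.855]), 'orientation': array([-0.549,  2.422, -1.468])}
valve [(array([375., 190.]), 0.63), (array([373., 197.]), 0.46)]
valve_stem [(array([376., 185.]), 0.69), (array([378., 196.]), 0.49), (array([296., 199.]), 0.18)]
valve_port [(array([373., 189.]), 0.59), (array([372., 199.]), 0.44)]
holder [(array([392., 200.]), 0.61), (array([374., 187.]), 0.32), (array([325., 262.]), 0.21)]
holder_mouth [(array([393., 201.]), 0.67), (array([325., 262.]), 0.53)]
nest [(array([321., 265.]), 0.57), (array([377., 188.]), 0.48)]
nest_top [(array([321., 263.]), 0.74)]
nest_tube [(array([392., 200.]), 0.71)]
guard [(array([366., 214.]), 0.58)]
beaker [(array([297., 202.]), 0.68)]
bush [(array([273., 308.]), 0.65)]
nut [(array([406., 183.]), 0.59)]
top {'camera_matrix': array([[386.589,   0.   , 313.313],
       [  0.   , 386.589, 203.103],
       [  0.   ,   0.   ,   1.   ]]), 'xyz': array([ 453.546,  -23.944, 1547.321]), 'orientation
[... 352 characters left out ...]
), (array([373., 240.]), 0.54)]
nest_top []
nest_tube [(array([266., 233.]), 0.6)]
guard [(array([316., 264.]), 0.89)]
beaker [(array([310., 175.]), 0.66), (array([373., 231.]), 0.61), (array([264., 232.]), 0.36)]
bush []
nut []
{'t': 1.3, 'qpos': array([-1.289,  0.423,  1.63 ,  0.   ,  1.089, -0.019]), 'qvel': array([ 0.001, -0.   , -0.001,  0.001, -0.001, -0.001]), 'joint_torque': array([  0.   , -54.458, -27.404,   0.064,   0.017,  -0.   ]), 'ee_pos': array([ 185.173, -596.92 ,  222.664]), 'orientation': array([-3.106, -0.471, -0.   ]), 'ft_force': array([-0.227, -0.144, -0.18 ]), 'moment': array([ 0.025, -0.001, -0.022]), 'grasp_force': 0.0, 'width': 87.61558803621152} 18.700000000000003
```

View pics/side0.png

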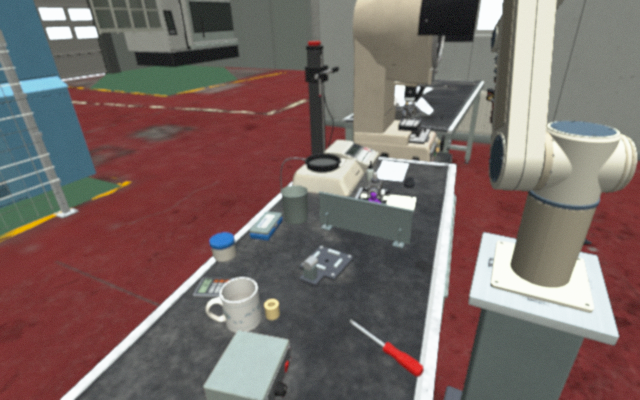

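View pics/top0.png

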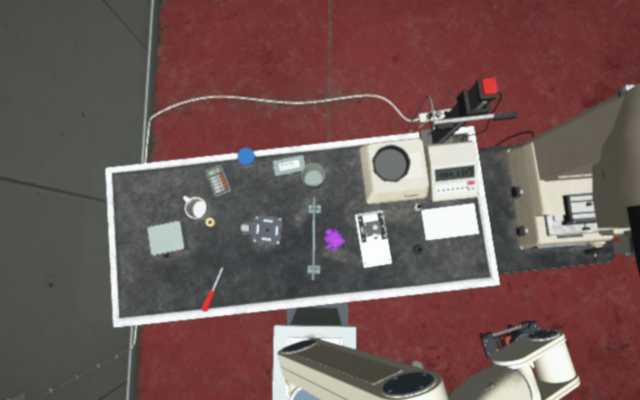

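The top view shows the white holder at (373,240) with a dark valve at (371,230). The purple look-alike at (335,240) is excluded. The guard is at column 315 and the nest at (265,231), with its tube to the left. The other objects are the beaker (314,175), bush (210,223) and nut (418,249). Valve candidates are dark grey (371,230) and purple (335,240), so I choose the dark one in the holder and check it in a close crop.

```bash
python3 - <<'E'
from h import *
im=cv2.imread("pics/top0.png")
cv2.imwrite("pics/c1.png",cv2.resize(im[195:285,235:395],None,fx=5,fy=5,interpolation=cv2.INTER_CUBIC))
im=cv2.imread("pics/side0.png")
cv2.imwrite("pics/c2.png",cv2.resize(im[170:290,280:430],None,fx=5,fy=5,interpolation=cv2.INTER_CUBIC))
E
```

```text
(no output)
```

View pics/c1.png

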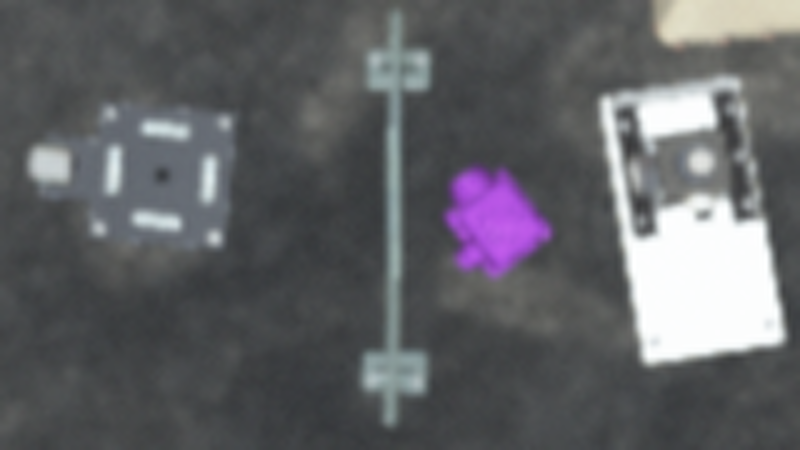

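View pics/c2.png

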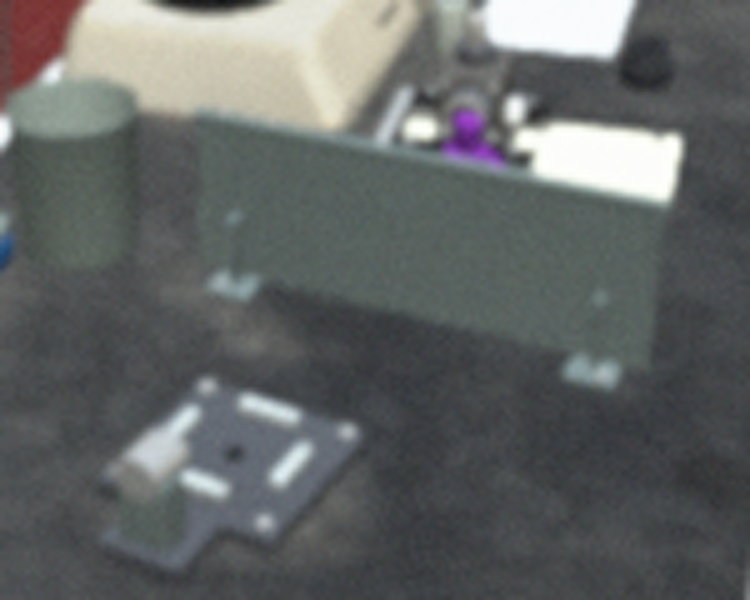

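The crops confirm the dark valve in the holder, with its stem at crop (701,162), about (374.9,227.0) in the full image. Its port points left and the strips end at about crop row 220. The nest's four bright strips and corner screws are clear around (160,175), with the tube on the left. Next I measure metric positions.

```bash
cat > m.py <<'E'
from h import *
np.set_printoptions(precision=2,suppress=True)
im=cv2.imread("pics/top0.png"); g=cv2.cvtColor(im,cv2.COLOR_BGR2GRAY).astype(float)
def c2p(c): return (np.array(c)+.5)/5-.5+np.array([235,195])
def blob(c,hw,hh,thr=0.5):
    u,v=c2p(c); x0,x1=int(round(u-hw)),int(round(u+hw)); y0,y1=int(round(v-hh)),int(round(v+hh))
    w=g[y0:y1+1,x0:x1+1]; b=np.median(w); w=np.clip(w-b-0.3*(w.max()-b),0,None)
    Y,X=np.mgrid[y0:y1+1,x0:x1+1]; return np.array([(w*X).sum(),(w*Y).sum()])/w.sum()
cs=[(110,112),(225,122),(98,228),(214,238)]
P=np.array([atz("top",blob(c,2.5,2.5),13)[:2] for c in cs]); print("screws",P,P.mean(0))
st=[(114,168),(209,178),(165,129),(157,221)]
S=np.array([atz("top",blob(c,4 if i>1 else 3,3 if i>1 else 5),20)[:2] for i,c in enumerate(st)]); print("strips L R T B",S,S.mean(0), "sep",np.linalg.norm(S[0]-S[1]),np.linalg.norm(S[2]-S[3]))
d=S[1]-S[0]; e=S[3]-S[2]; print("nest x yaw",np.degrees([np.arctan2(d[1],d[0]),np.arctan2(e[1],e[0])]),
 "screws",np.degrees(np.arctan2(*((P[1]+P[3]-P[0]-P[2])[::-1]))))
print("stem",atz("top",c2p((701,162)),106+8),"port",atz("top",c2p((641,180)),52))
# holder edges: subpixel crossing along rows / columns
H=np.array([c2p(c) for c in[(645,362),(785,342),(741,80),(601,97)]])
def edge(a,b,n_out):
    pts=[]
    for s in np.linspace(.1,.9,25):
        p=a+(b-a)*s; t=np.linspace(-4,4,81); q=p+np.outer(t,n_out)
        pr=cv2.remap(g.astype(np.float32),q[:,0].astype(np.float32).reshape(1,-1),q[:,1].astype(np.float32).reshape(1,-1),cv2.INTER_LINEAR)[0]
        k=np.argmin(np.gradient(cv2.GaussianBlur(pr.reshape(1,-1),(1,1),0)[0] if 0 else np.convolve(pr,np.ones(9)/9,'same'))[6:-6])+6
        pts.append(atz("top",q[k],8)[:2])
    return np.array(pts)
cen=H.mean(0)
for n,i,j in(("bottom",0,1),("right",1,2),("top",2,3),("left",3,0)):
    a,b=H[i],H[j]; d=(b-a)/np.linalg.norm(b-a); no=np.array([d[1],-d[0]]); 
    if no@((a+b)/2-cen)<0: no=-no
    E=edge(a,b,no); l=cv2.fitLine(E.astype(np.float32),cv2.DIST_HUBER,0,.01,.01).ravel(); print(n,l[2:],np.degrees(np.arctan2(l[1],l[0])))
for c in[(390,15),(390,420)]: print("guard end",atz("top",c2p(c),120))
for u in[(314,175)]: print("beaker",atz("top",u,107))
print("nut",atz("top",(418,249),35),"purple",atz("top",c2p((500,222)),80))
E
python3 m.py
```

```text
screws [[568.36 236.36]
 [561.79 144.75]
 [477.18 242.64]
 [470.84 150.8 ]] [519.54 193.64]
strips L R T B [[522.91 231.  ]
 [516.72 155.27]
 [555.49 191.6 ]
 [483.22 195.03]] [519.59 193.23] sep 75.98513923252344 72.35212270487092
nest x yaw [-94.68 177.28] screws -94.0292651645733
stem [ 529.55 -219.95  114.  ] port [ 518.43 -182.28   52.  ]
bottom [ 385.47 -244.84] -80.24291
right [ 497.44 -282.72] 9.395373
top [ 597.82 -217.17] -81.12309
left [ 457.3  -174.16] 9.464631
guard end [635.89  11.15 120.  ]
guard end [339.02   7.24 120.  ]
beaker [723.75   7.3  107.  ]
nut [ 450.74 -396.71   35.  ] purple [484.26 -73.04  80.  ]
```

Request:
move_arm([
  [0,0,0,7.8,100],
  [4,-3.2,0,0,100],
  [4.5,-3.5,0,0,100],
  [4.5,-3.5,0,0,100],
  [4.5,-3.5,0,0,100],
  [4.5,-3.5,0,0,100],
  [4.5,-3.5,0,0,100],
  [4.5,-3.5,0,0,100],
  [4.5,-3.5,0,0,100],
  [4,-3.2,0,0,100],
])

```text
t: 2.55
ee_pos: [525.6, -225.7, 222.9]
orientation: [3.131, 0.259, 0.001]
ft_force: [0.4, -2.0, 0.0]
width: 88.0
grasp_force: 0.0
```

Request:
move_arm([
  [0,0,0,0,100],
  [0,0,0,0,100],
])

```text
t: 2.8
ee_pos: [523.8, -227.4, 222.5]
orientation: [3.131, 0.26, -0.001]
ft_force: [-0.3, 0.1, -0.5]
width: 87.9
grasp_force: 0.0
```

```bash
cat >> h.py <<'E'
def go(x,y,z,yaw=None):
    o=get_obs(); Rm=RM(o["orientation"]); d=np.array([x,y,z])-o["ee_pos"]
    yy=np.degrees(np.arctan2(Rm[1,1],Rm[0,1]))
    print("t",o["t"],"tcp",o["ee_pos"],"tool y yaw",yy,"tilt",Rm[2,2],"shift cm",Rm.T@d/10,"w",o["width"],"gf",o["grasp_force"],"F",o["ft_force"])
E
python3 -c "
from h import *
go(529.5,-220,150)"
```

```text
t 2.8 tcp [ 523.82428281 -227.43200601  222.51691179] tool y yaw -80.52167488601246 tilt -0.9999997905297521 shift cm [ 0.68690172 -0.63948217  7.25125771] w 87.89271051976505 gf 0.0 F [-0.25961695  0.05919133 -0.49823263]
```

Request:
move_arm([
  [0.7,-0.64,3,0,100],
  [0,0,3,0,100],
  [0,0,3,0,70],
  [0,0,2.4,0,70],
  [0,0,1.3,0,70],
  [0,0,0,0,70],
  [0,0,0,0,70],
])

```text
t: 3.68
ee_pos: [530.5, -220.5, 96.6]
orientation: [3.13, 0.257, 0.002]
ft_force: [-0.7, 0.2, 0.2]
width: 61.6
grasp_force: 0.0
```

```bash
python3 - <<'E'
from h import *
go(529.5,-220,94.5)
for n in("top","side"):
    im=optics.get_image(n)
    print(n,[(np.round(d["point"],1),round(d["conf"],2)) for d in spotter.find_in(n,"valve_stem")])
    p=proj(n,[529.5,-220,103])[0]; print(p)
    x,y=int(p[0]),int(p[1]); cv2.imwrite(f"pics/g_{n}.png",cv2.resize(im[y-40:y+40,x-40:x+40],None,fx=5,fy=5,interpolation=cv2.INTER_CUBIC))
a,b=[cv2.imread(f"pics/g_{n}.png") for n in("top","side")]
cv2.imwrite("pics/g.png",np.hstack([a,b]))
E
```

```text
t 3.675 tcp [ 530.46720269 -220.52626904   96.56388065] tool y yaw -80.59643264771633 tilt -0.9999990271277716 shift cm [-0.08705963 -0.06788485  0.20623458] w 61.64432339398562 gf 0.0 F [-0.70315108  0.21135133  0.24617786]
top [(array([332.7, 238.2]), 0.73)]
[374.40829768 227.16441777]
side [(array([374.6, 193.4]), 0.59), (array([375.9, 187.4]), 0.48)]
[375.96530871 174.76479848]
```

View pics/g.png

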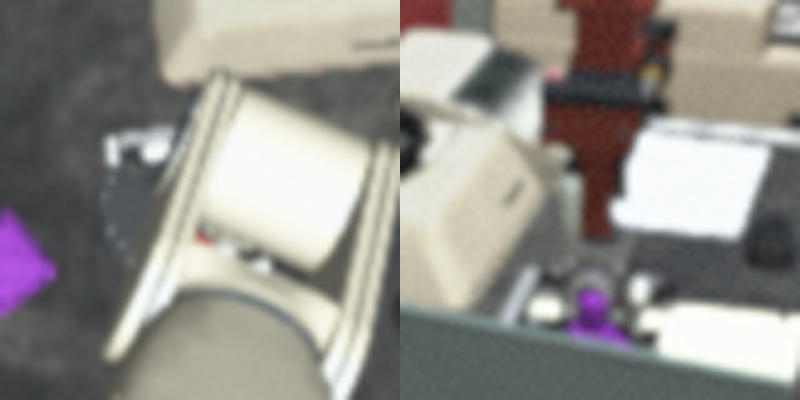

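```bash
python3 - <<'E'
from h import *
cv2.imwrite("pics/side2.png",optics.get_image("side"))
print(proj("side",[[0,0,0],[530,-220,100],[519,193,20],[440,-226,8],[484,-73,0],[636,11,120],[339,7,120]]))
E
```

```text
[[538.11423253 272.76864346]
 [375.79996253 175.5207864 ]
 [327.47829914 257.37973761]
 [399.19217705 202.45765532]
 [372.78309184 221.54383941]
 [319.18951688 190.94405867]
 [412.95644757 208.57170487]]
```

View pics/side2.png

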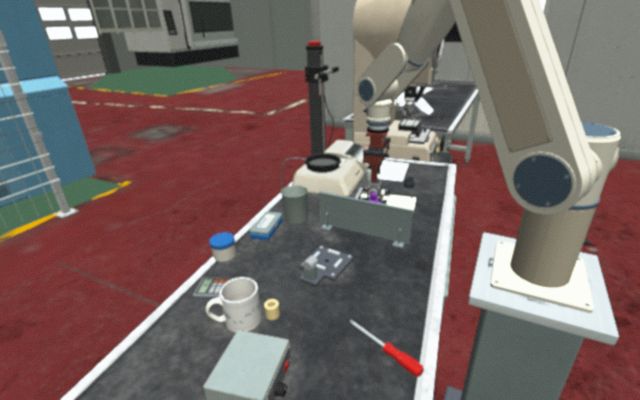

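Request:
move_arm([
  [-0.09,-0.07,0.15,0,60],
  [0,0,0,0,40],
  [0,0,0,0,15],
  [0,0,0,0,0],
  [0,0,0,0,0],
  [0,0,0,0,0],
])

```text
t: 4.68
ee_pos: [529.2, -219.5, 94.2]
orientation: [3.131, 0.258, 0.0]
ft_force: [0.6, -1.3, -1.4]
width: 17.9
grasp_force: 30.0
```

Request:
move_arm([
  [0,0,0,0,0],
  [0,0,0,0,0],
  [0,0,0,0,0],
])

```text
t: 5.05
ee_pos: [529.1, -219.4, 94.2]
orientation: [3.131, 0.258, 0.0]
ft_force: [1.5, -1.6, -1.9]
width: 17.9
grasp_force: 30.0
```

Request:
move_arm([
  [-0.5,0,0,0,0],
  [-1,0,0,0,0],
  [-1,0,0,0,0],
  [-0.5,0,0,0,0],
  [0,0,0,0,0],
])

```text
t: 5.68
ee_pos: [498.2, -224.3, 94.2]
orientation: [-3.131, -0.258, 0.003]
ft_force: [-4.2, -0.3, 2.6]
width: 17.9
grasp_force: 30.0
```

```bash
python3 -c "
from h import *
go(529.2-95*.9864,-219.5-95*.1642,94.2)"
```

```text
t 5.675 tcp [ 498.15018828 -224.34053559   94.16083999] tool y yaw -80.57686385442524 tilt -0.9999981219897776 shift cm [-6.35740738  0.03545977  0.00777508] w 17.875244532499476 gf 30.000494420528412 F [-4.17215673 -0.31224603  2.56426683]
```

Request:
move_arm([
  [-0.6,0,0,0,0],
  [-1,0,0,0,0],
  [-1,0,0,0,0],
  [-1,0,0,0,0],
  [-1,0,0,0,0],
  [-1,0,0,0,0],
  [-0.6,0,0,0,0],
  [-0.2,0,0,0,0],
  [0,0,0,0,0],
  [0,0,0,0,0],
])

```text
t: 6.92
ee_pos: [436.4, -234.7, 94.1]
orientation: [-3.131, -0.259, 0.0]
ft_force: [1.8, 1.4, 1.4]
width: 17.5
grasp_force: 30.0
```

```bash
python3 - <<'E'
from h import *
go(529.2-95*.9864,-219.5-95*.1642,94.2)
im=optics.get_image("top"); cv2.imwrite("pics/top_s.png",im)
x,y=375,240
a=cv2.resize(im[y-50:y+50,x-50:x+50],None,fx=4,fy=4,interpolation=cv2.INTER_CUBIC)
im=optics.get_image("side"); cv2.imwrite("pics/side_s.png",im)
x,y=385,185
b=cv2.resize(im[y-50:y+50,x-50:x+50],None,fx=4,fy=4,interpolation=cv2.INTER_CUBIC)
cv2.imwrite("pics/s.png",np.hstack([a,b]))
E
```

```text
t 6.925 tcp [ 436.38166984 -234.65892914   94.10552065] tool y yaw -80.55524500404375 tilt -0.9999999675376275 shift cm [-0.09498422  0.0288098  -0.00943427] w 17.531668638856118 gf 30.000171661376953 F [1.79882916 1.40148354 1.3581444 ]
```

View pics/s.png

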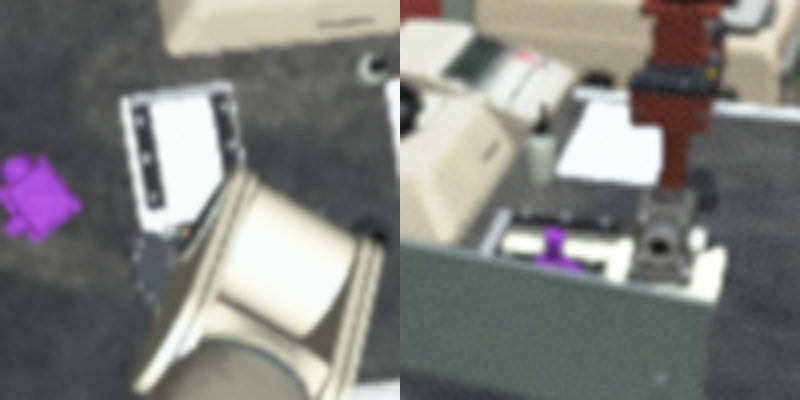

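The valve stands gripped on bare plate, clear of the keeper strips: the port and foot show at right-crop (660,245). Lifting now.

Request:
move_arm([
  [0,0,-0.5,0,0],
  [0,0,-1,0,0],
  [0,0,-2,0,0],
  [0,0,-3,0,0],
  [0,0,-3,0,0],
  [0,0,-3,0,0],
  [0,0,-1.5,0,0],
  [0,0,-0.7,0,0],
  [0,0,0,0,0],
  [0,0,0,0,0],
])

```text
t: 8.28
ee_pos: [435.7, -234.4, 240.1]
orientation: [-3.13, -0.258, 0.003]
ft_force: [0.3, 0.2, -6.2]
width: 17.7
grasp_force: 30.0
```

```bash
python3 - <<'E'
from h import *
go(519.5,193.5,236)
im=optics.get_image("top");s=optics.get_image("side")
p=proj("side",[436.4,-234.7,190])[0].astype(int); print(p)
a=cv2.resize(s[p[1]-50:p[1]+50,p[0]-50:p[0]+50],None,fx=6,fy=6,interpolation=cv2.INTER_CUBIC); cv2.imwrite("pics/l.png",a)
E
```

```text
t 8.275 tcp [ 435.67757548 -234.39620275  240.07624284] tool y yaw -80.56723312213245 tilt -0.9999976804373952 shift cm [ 15.28245279 -40.8366865    0.43751821] w 17.662154383156103 gf 29.996010661125183 F [ 0.34530193  0.24022833 -6.20113083]
[404 153]
```

View pics/l.png

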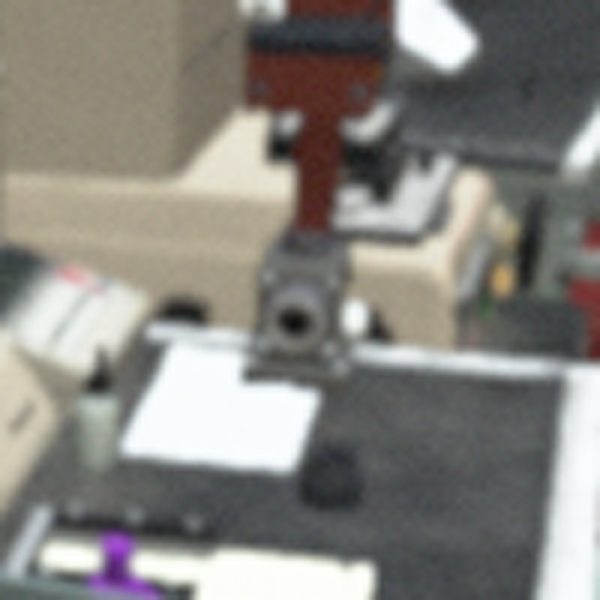

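Request:
move_arm([
  [0.4,-1,0,0,0],
  [0.8,-2,0,0,0],
  [1.1,-3,0,0,0],
  [1.3,-3.5,0,0,0],
  [1.3,-3.5,0,0,0],
  [1.3,-3.5,0,0,0],
  [1.3,-3.5,0,0,0],
  [1.3,-3.5,0,0,0],
  [1.3,-3.5,0,0,0],
  [1.3,-3.5,0,0,0],
])

```text
t: 9.62
ee_pos: [498.5, 86.7, 241.0]
orientation: [-3.131, -0.259, 0.001]
ft_force: [0.7, -0.5, -6.6]
width: 17.4
grasp_force: 30.0
```

Request:
move_arm([
  [1.3,-3.5,0,0,0],
  [1.1,-3,0,0,0],
  [0.8,-2,0,0,0],
  [0.4,-1,0,0,0],
  [0,0,0,3,0],
  [0,0,0,5,0],
  [0,0,0,4,0],
  [0,0,0,1.4,0],
  [0,0,0,0,0],
  [0,0,0,0,0],
])

```text
t: 10.88
ee_pos: [518.7, 184.3, 241.2]
orientation: [3.14, -0.108, -0.0]
ft_force: [0.7, 0.2, -7.3]
width: 17.6
grasp_force: 30.0
```

```bash
python3 - <<'E'
from h import *
go(519.5,193.5,126)
o=get_obs()["ee_pos"]
im=optics.get_image("top");s=optics.get_image("side")
cv2.imwrite("pics/top_n.png",im);cv2.imwrite("pics/side_n.png",s)
p=proj("side",[o[0],o[1],o[2]-50])[0].astype(int); print(p)
a=cv2.resize(s[p[1]-50:p[1]+50,p[0]-50:p[0]+50],None,fx=6,fy=6,interpolation=cv2.INTER_CUBIC); cv2.imwrite("pics/n.png",a)
E
```

```text
t 10.875 tcp [518.71250662 184.25102354 241.15328108] tool y yaw -93.9360985927196 tilt -0.9999999944577896 shift cm [ 0.01610835 -0.9287558  11.51527558] w 17.59259289191134 gf 29.99606877565384 F [ 0.69639731  0.17547409 -7.31739243]
[327 200]
```

View pics/n.png

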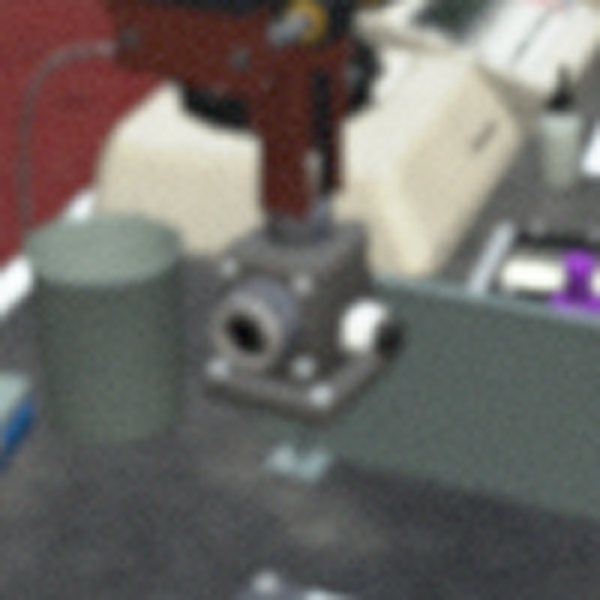

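```bash
cat > f.py <<'E'
from h import *
from scipy.optimize import least_squares
np.set_printoptions(precision=2,suppress=True)
def T(P,x,y,z,yaw):
    return R.from_euler("z",yaw,degrees=True).apply(P)+[x,y,z]
c2=lambda c:(np.array(c)+.5)/5-.5+[280,170]
n=lambda c:(np.array(c)+.5)/6-.5+np.array([327,200])-50
# nest: x axis away from the tube (toward guard, -world y)
NP=np.array([[46,46,13],[46,-46,13],[-46,-46,13],[-46,46,13],[38,0,20],[-38,0,20],[0,36,20],[0,-36,20],[0,0,12]],float)
# image: T screw(207,384), right screw(348,431), lower (265,522); y axis ~ +world x
obs={ 'a':((207,384),3-3),'b':((348,431),0)}
pts=[((207,384),[-46,46,13]),((348,431),[46,46,13]),((265,522),[46,-46,13]),((270,408),[0,36,20]),((292,463),[38,0,20]),((205,484),[0,-36,20])]
px=np.array([c2(p[0]) for p in pts]); M=np.array([p[1] for p in pts],float)
r=least_squares(lambda q:(proj("side",T(M,q[0],q[1],0,q[2]))-px).ravel(),[519,193,-94],loss="soft_l1",x_scale=[10,10,5])
print("nest side",r.x,"\n",r.fun.reshape(-1,2)); N=r.x
# same points with the top-camera nest pose
# valve, foot-centred axes
vp=[((208,390),[-32,32,0]),((328,418),[-32,-32,0]),((243,333),[-42,0,44]),]
vp=[((207,392),[-32,30,0]),((328,419),[-32,-30,0]),((397,350),[32,-30,6]),((243,333),[-42,0,44]),((385,330),[0,-44,29])]
px=np.array([n(p[0]) for p in vp]); M=np.array([p[1] for p in vp],float)
r=least_squares(lambda q:(proj("side",T(M,*q))-px).ravel(),[519,184,155,-94],loss="soft_l1",x_scale=[10,10,10,5])
print("valve side",r.x,"\n",r.fun.reshape(-1,2))
E
python3 f.py
```

```text
nest side [ 520.16  196.01 -184.15] 
 [[ 0.14  0.64]
 [ 0.08  0.23]
 [ 0.27  0.41]
 [-0.46 -0.01]
 [ 0.74 -0.29]
 [-0.88 -1.48]]
valve side [533.96 161.11 142.67 -93.05] 
 [[-0.2  -0.15]
 [-0.54  0.56]
 [-0.59 -0.46]
 [ 1.02 -1.11]
 [ 0.47  1.39]]
```

```bash
cat >> f.py <<'E'
f=lambda q:(proj("side",T(M,q[0],q[1],155,q[2]))-px).ravel()
r=least_squares(f,[519,184,-94],loss="soft_l1",x_scale=[10,10,5])
print("valve z fixed",r.x,"\n",r.fun.reshape(-1,2))
print("at TCP",f([518.7,184.3,-94]).reshape(-1,2))
E
python3 f.py | tail -12
```

```text
[ 0.47  1.39]]
valve z fixed [524.03 180.91 -92.72] 
 [[-0.7  -0.07]
 [-0.44  0.72]
 [-0.31 -0.67]
 [ 0.75 -1.36]
 [ 0.82  1.14]]
at TCP [[ 0.38  0.76]
 [ 0.51  1.84]
 [ 1.13  0.45]
 [ 1.71 -0.45]
 [ 2.02  2.29]]
```

Request:
move_arm([
  [0,-0.3,0,0,0],
  [0,-0.4,1,0,0],
  [0,-0.3,2,0,0],
  [0,0,2,0,0],
  [0,0,2,0,0],
  [0,0,1,0,0],
  [0,0,0.5,0,0],
  [0,0,0,0,0],
  [0,0,0,0,0],
  [0,0,0,0,0],
])

```text
t: 12.22
ee_pos: [519.8, 194.6, 156.8]
orientation: [-3.139, 0.109, -0.002]
ft_force: [-0.3, -0.3, -6.6]
width: 17.8
grasp_force: 30.0
```

```bash
cat > k.py <<'E'
from h import *
go(519.5,193.7,116)
ims=[optics.get_image("side").astype(float) for _ in range(10)]; s=np.mean(ims,0).astype(np.uint8)
cv2.imwrite("pics/side_k.png",s)
o=get_obs(); e=o["ee_pos"]
p=proj("side",[e[0],e[1],e[2]-60])[0].astype(int); print(p)
a=cv2.resize(s[p[1]-35:p[1]+35,p[0]-50:p[0]+50],None,fx=8,fy=8,interpolation=cv2.INTER_CUBIC); cv2.imwrite("pics/k.png",a)
E
python3 k.py
```

```text
t 12.225 tcp [519.81314043 194.55036363 156.8071049 ] tool y yaw -93.96704651042481 tilt -0.9999992849959634 shift cm [-0.02980507  0.08900342  4.08063719] w 17.75744186080022 gf 29.99582827091217 F [-0.321052   -0.25669737 -6.62624308]
[326 234]
```

View pics/k.png

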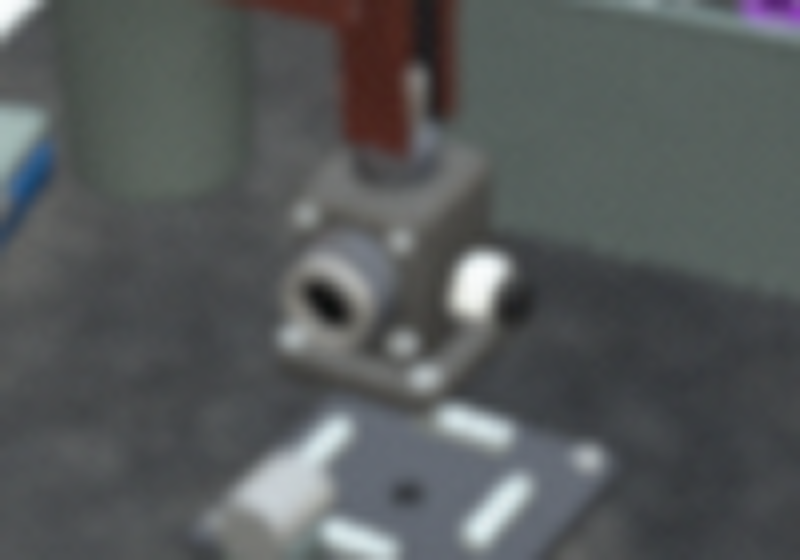

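The valve hangs about 5 cm over the nest with the port (324,295) towards the tube (275,500). The foot's near corner is at (425,400) and the nest hole at (408,492). Now I compare valve and nest in this same picture.

```bash
cat > f2.py <<'E'
from f import T,least_squares
from h import *
np.set_printoptions(precision=2,suppress=True)
k=lambda c:(np.array(c)+.5)/8-.5+np.array([326,234])-[50,35]
def fit(pts,z,q0,free_z=False):
    px=np.array([k(p[0]) for p in pts]); M=np.array([p[1] for p in pts],float)
    f=lambda q:(proj("side",T(M,q[0],q[1],z,q[2]))-px).ravel()
    r=least_squares(f,q0,loss="soft_l1",x_scale=[10,10,5]); return r.x,r.fun.reshape(-1,2),f(np.array(q0)).reshape(-1,2)
nest=[((590,459),[46,46,13]),((475,424),[0,36,20]),((500,509),[38,0,20]),((408,492),[0,0,12]),((360,540),[0,-36,20])]
# nest y axis = world +x side (yaw -94): +y is far-left of picture
nest=[((590,459),[46,46,13]),((475,424),[0,36,20]),((500,509),[38,0,20]),((408,492),[0,0,12]),((360,540),[0,-36,20])]
for sw in (0,1):
    P=[(c,[p[1],-p[0],p[2]] if sw else p) for c,p in nest]
    x,r,_=fit(P,0,[519.5,193.5,-94]); print("nest",sw,x,r.ravel(),np.sqrt((r**2).mean()))
v=[((398,168),[0,0,78]),((279,366),[-32,30,0]),((426,402),[-32,-30,0]),((325,294),[-42,0,44]),((519,302),[0,-44,29]),((491,158),[27,-24,72]),((491,158+0),[27,-24,72])][:6]
for z in(68,70.6,73):
    x,r,r0=fit(v,z,[519.8,194.5,-94]); print("valve z",z,x,np.sqrt((r**2).mean()),"\n",np.hstack([r,r0]))
E
python3 f2.py | sed -n '/^nest [01]/,$p'
```

```text
nest 0 [ 518.92  196.81 -184.15] [ 0.26  0.35 -1.53 -0.11  0.97 -0.    0.39  0.46 -0.57 -0.85] 0.7001454099951949
nest 1 [518.92 196.81 -94.15] [ 0.26  0.35 -1.53 -0.11  0.97 -0.    0.39  0.46 -0.57 -0.85] 0.7001454271284098
valve z 68 [524.58 190.13 -94.96] 1.2996399170576063 
 [[-0.39 -2.99  0.5  -1.85]
 [-0.6   0.16  0.25  1.57]
 [ 0.25  2.05  1.44  3.35]
 [ 0.44 -0.05  1.53  1.28]
 [-0.66  0.69  0.45  1.8 ]
 [ 1.19 -2.    2.07 -0.99]]
valve z 70.6 [522.71 193.66 -95.  ] 1.3482421843835557 
 [[-0.39 -3.1   0.47 -2.73]
 [-0.67  0.18  0.2   0.76]
 [ 0.26  2.12  1.42  2.52]
 [ 0.39 -0.08  1.49  0.42]
 [-0.58  0.68  0.45  0.95]
 [ 1.26 -2.11  2.06 -1.85]]
valve z 73 [520.99 196.92 -95.03] 1.3946146033370552 
 [[-0.39 -3.21  0.45 -3.54]
 [-0.74  0.2   0.16  0.  ]
 [ 0.28  2.17  1.4   1.74]
 [ 0.35 -0.1   1.46 -0.38]
 [-0.52  0.68  0.44  0.17]
 [ 1.33 -2.21  2.05 -2.65]]
```

```bash
cat > sil.py <<'E'
from h import *
from scipy.optimize import minimize
np.set_printoptions(precision=2,suppress=True)
def box(a,b,z0,z1): return np.array([[sx*a,sy*b,z] for sx in(-1,1) for sy in(-1,1) for z in(z0,z1)],float)
th=np.linspace(0,2*np.pi,40,endpoint=False)
def cylx(r,x0,x1,z): return np.array([[x,r*np.cos(t),z+r*np.sin(t)] for x in(x0,x1) for t in th])
def cyly(r,y0,y1,z): return np.array([[r*np.cos(t),y,z+r*np.sin(t)] for y in(y0,y1) for t in th])
parts=[box(32,30,0,12),box(27,24,12,72),cylx(17.5,-42,-20,44),cyly(12,-44,-20,29)]
S=8
def render(q,x0,y0,w,h):
    x,y,z,yaw=q[:4]; m=np.zeros((h*S,w*S),np.uint8)
    for P in parts:
        W=R.from_euler("z",yaw,degrees=True).apply(P)+[x,y,z]
        p=(proj("side",W)-[x0-.5,y0-.5])*S
        cv2.fillConvexPoly(m,cv2.convexHull(np.round(p*16).astype(np.int32)),1,shift=4)
    return cv2.resize(m.astype(np.float32),(w,h),interpolation=cv2.INTER_AREA)
def run(img,ref,tcp,yaw0):
    p=proj("side",[tcp[0],tcp[1],tcp[2]-50])[0].astype(int); x0,y0,w,h=p[0]-25,p[1]-26,52,52
    ztop=tcp[2]-86.2+72; vt=int(proj("side",[tcp[0],tcp[1],ztop])[0][1])+2-y0
    d=np.abs(img[y0:y0+h,x0:x0+w].astype(float)-ref[y0:y0+h,x0:x0+w]).max(2)
    reg=[r for r in spotter.regions_of("side","valve")]
    reg=[r for r in reg if abs(r["point"][0]-p[0])<20 and abs(r["point"][1]-p[1])<25]
    print("regions",[(np.round(r["point"],1),r["conf"]) for r in reg])
    out=[]
    if reg:
        m=reg[0]["region"][y0:y0+h,x0:x0+w].astype(float)
        for fz in(0,1):
            def cost(v):
                q=[v[0],v[1],tcp[2]-86.2+(v[3] if fz else 0),v[2]]
                return np.abs(render(q,x0,y0,w,h)-m)[vt:].sum()
            r=minimize(cost,[tcp[0],tcp[1],yaw0,0],method="Nelder-Mead",options=dict(initial_simplex=np.array([[tcp[0],tcp[1],yaw0,0]]+[[tcp[0]+a,tcp[1]+b,yaw0+c,e] for a,b,c,e in((6,0,0,0),(0,8,0,0),(0,0,6,0),(0,0,0,4))])))
            print("region fit",fz,r.x,r.fun,"area",m[vt:].sum(),"at TCP",cost([tcp[0],tcp[1],yaw0,0]))
    # image-gradient fit: mean edge strength of the averaged picture along the silhouette
    g=cv2.GaussianBlur(img[y0:y0+h,x0:x0+w],(0,0),.7).astype(np.float32)
    G=sum(np.hypot(cv2.Sobel(g[...,c],-1,1,0),cv2.Sobel(g[...,c],-1,0,1)) for c in range(3))
    def ec(v):
        m=render([v[0],v[1],tcp[2]-86.2,v[2]],x0,y0,w,h); m=cv2.GaussianBlur(m,(0,0),.7)
        E=np.hypot(cv2.Sobel(m,-1,1,0),cv2.Sobel(m,-1,0,1)); E[:vt+1]=0
        return -(E*G).sum()/E.sum()
    r=minimize(ec,[tcp[0],tcp[1],yaw0],method="Nelder-Mead",options=dict(initial_simplex=np.array([[tcp[0]+a,tcp[1]+b,yaw0+c] for a,b,c in((-3,-3,-2),(6,0,0),(0,8,0),(0,0,6))])))
    print("edge fit",r.x,r.fun,"at TCP",ec([tcp[0],tcp[1],yaw0]))
if __name__=="__main__":
    img=np.mean([optics.get_image("side").astype(float) for _ in range(6)],0).astype(np.uint8)
    o=get_obs(); print(o["t"],o["ee_pos"]); run(img,cv2.imread("pics/side0.png"),o["ee_pos"],-94)
    run(img,cv2.imread("pics/side0.png"),o["ee_pos"]+[3,0,0],-95)
E
python3 sil.py
```

```text
13.025 [519.4  194.4  156.14]
regions [(array([325.4, 235. ]), 0.83)]
region fit 0 [523.52 193.96 -89.93   2.07] 39.421875 area 744.0 at TCP 70.125
region fit 1 [523.87 193.59 -89.43  -0.51] 39.296875 area 744.0 at TCP 70.125
edge fit [510.26 224.86 -60.39] -395.3062744140625 at TCP -270.73358
regions [(array([325.4, 235. ]), 0.83)]
region fit 0 [523.44 193.63 -90.14   1.81] 42.140625 area 766.0 at TCP 51.734375
region fit 1 [539.71 162.05 -92.02 -25.  ] 33.203125 area 766.0 at TCP 51.734375
edge fit [527.22 206.44 -59.94] -419.01141357421875 at TCP -265.73575
```

Request:
move_arm([
  [-0.17,-0.03,0.3,0,0],
  [-0.17,-0.03,0.6,0,0],
  [0,0,0.8,0,0],
  [0,0,0.8,0,0],
  [0,0,0.6,0,0],
  [0,0,0.3,0,0],
  [0,0,0.1,0,0],
  [0,0,0,0,0],
  [0,0,0,0,0],
  [0,0,0,0,0],
])

```text
t: 14.38
ee_pos: [516.2, 195.3, 121.4]
orientation: [-3.14, 0.109, -0.001]
ft_force: [-0.0, 0.0, -6.0]
width: 17.8
grasp_force: 30.0
```

```bash
python3 - <<'E'
from h import *
go(516,195.2,117)
import sil
img=np.mean([optics.get_image("side").astype(float) for _ in range(3)],0).astype(np.uint8)
o=get_obs(); e=o["ee_pos"]; print(o["t"],e)
for d in([0,0,0],[3,0,0]): sil.run(img,img,e+d,-94)
for l in("nest_tube","valve_port","nest"):print(l,[(np.round(d["point"],1),round(d["conf"],2)) for d in spotter.find_in("side",l)])
E
```

```text
t 14.375 tcp [516.21311844 195.26714807 121.40427638] tool y yaw -93.96398774356172 tilt -0.9999999044499384 shift cm [-0.02097636  0.00824114  0.44041783] w 17.813034050262598 gf 29.99562978744507 F [-0.03145409  0.02589153 -5.98410365]
14.525 [516.12 195.25 121.28]
regions [(array([326. , 247.4]), 0.97)]
region fit 0 [520.36 193.22 -91.6    2.09] 42.796875 area 722.0 at TCP 83.21875
region fit 1 [524.71 186.38 -88.89  -6.03] 39.8125 area 722.0 at TCP 83.21875
edge fit [503.54 219.47 -77.94] -410.2554016113281 at TCP -322.28674
regions [(array([326. , 247.4]), 0.97)]
region fit 0 [520.65 193.28 -90.03   2.34] 42.609375 area 722.0 at TCP 55.15625
region fit 1 [522.83 189.97 -89.43  -2.86] 41.15625 area 722.0 at TCP 55.15625
edge fit [503.53 237.93 -61.76] -427.25006103515625 at TCP -315.15253
nest_tube [(array([319.8, 265.5]), 0.78), (array([386.5, 199.3]), 0.52)]
valve_port [(array([328.2, 246.3]), 0.61), (array([373.8, 201.1]), 0.49)]
nest [(array([319.6, 268.9]), 0.56), (array([326.6, 244.5]), 0.4)]
```

Request:
move_arm([
  [-0.04,-0.07,0.1,0.7,0],
  [0,0,0.2,0.8,0],
  [0,0,0.15,0,0],
  [0,0,0,0,0],
  [0,0,0,0,0],
  [0,0,0,0,0],
  [0,0,0,0,0],
])

```text
t: 15.65
ee_pos: [515.8, 196.0, 116.7]
orientation: [-3.138, 0.15, -0.0]
ft_force: [0.5, 0.9, -7.0]
width: 18.0
grasp_force: 30.0
```

```bash
python3 - <<'E'
from h import *
go(516,196,117)
import sil
img=np.mean([optics.get_image("side").astype(float) for _ in range(3)],0).astype(np.uint8)
o=get_obs(); e=o["ee_pos"]; print(o["t"],e,o["qvel"],o["moment"])
sil.run(img,img,e+[3,0,0],-94)
optics.get_image("top")
for n,l in(("side","beaker"),("side","bush"),("side","nut"),("top","beaker")):print(l,[(np.round(d["point"],1),round(d["conf"],2)) for d in spotter.find_in(n,l)][:2])
E
```

```text
t 15.65 tcp [515.76816363 195.96680544 116.74375341] tool y yaw -95.46358369905991 tilt -0.9999999920092875 shift cm [ 0.02276529 -0.0055129  -0.02562172] w 17.96898191729281 gf 29.995628893375397 F [ 0.54731272  0.85626507 -7.01390484]
15.8 [515.74 195.96 116.7 ] [ 0.  0.  0. -0.  0.  0.] [0.01 0.01 0.06]
regions [(array([326.7, 247.2]), 0.86)]
region fit 0 [520.08 194.27 -90.77   2.06] 58.96875 area 693.0 at TCP 67.5
region fit 1 [521.62 193.41 -89.28  -1.81] 57.15625 area 693.0 at TCP 67.5
edge fit [511.49 227.62 -72.19] -441.62982177734375 at TCP -344.61798
beaker [(array([293.5, 199.5]), 0.82)]
bush [(array([270.5, 310.1]), 0.53)]
nut [(array([322.1, 264.7]), 0.74)]
beaker [(array([310.4, 174.2]), 0.61)]
```

```bash
python3 -c "
from h import *
print(close_job())"
```

```text
the job is handed in; nothing more can be done
None
```

I handed the job in at about 16 s with the valve body gripped, upright and still over the nest, port facing the tube. By my measurements it is centred to about 2 mm and square to about 4°, with the underside about 10 mm above the strips; no verdict came back, and the nut and bush positions were not clearly re-checked at the end.

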